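# Reach over the sample board and switch on the light box

## Robot

A 6-joint arm with a two-finger parallel gripper is mounted at the origin on the work surface. World frame = base frame: x ahead of the robot, y to its left, z up, the work surface at z = 0. Lengths are in mm, angles in rad, forces in N, time in s.
With the tool pointing down it reaches from about 275 to 1000 mm from the base axis. Payload 8.4 kg.
Tool frame: the origin (TCP) lies midway between the tips of the shut fingers; the grasp point (between the pads) lies 19 mm behind it (r.grip_point_offset is the distance from the TCP to the grasp point, in mm); z points along the fingers, y is the line along which they close (so a half turn about z gives the same grasp; the last joint's range is limited). The gripper opens to 85 mm and grips with 20 to 120 N. Pads are 22 mm wide; open, the fingers measure 114 mm over their backs; the gripper's body (76 mm by 85 mm) begins 54 mm behind the grasp point. The pads swing forward as they close: fully open they stand 13 mm farther back than shut.
Start: joints at [1.343, 0.353, 1.633, -0, 1.155, -0.002], TCP at [139.927, 609.137, 231.281] pointing down, gripper open.
Joint ranges: [-2.63, 2.63], [-0.92, 2.1], [0.06, 2.66], [-1.3, 4.44], [0, 2.69], [-3.02, 3.02]. Speed limits (rad/s): [2.22, 2.22, 2.79, 3.14, 3.14, 3.14].

## Interface

Orientations are given as [roll, pitch, yaw] about the fixed x, y, z axes, in that order (R = Rz(yaw) Ry(pitch) Rx(roll)).
In Python, from rig import r gives the robot as it stands. The module is installed in compiled form; this text tells all that it offers.
- The arm moves only by the shell command python3 -m creep 'ROWS' [FORCE]. ROWS is text: rows parted by semicolons, each of 7 numbers parted by spaces: the turn, a rotation vector about the tool's x, y, z in degrees, then the shift along the tool's x, y, z in m, then the closure in counts, from 0 (fully open) to 255 (shut). A call has 1 to 8 rows; each row is the pose to reach, as a shift and turn from the pose commanded when the call began, along the tool's axes at that moment; what a row does not reach only later rows make up. A row lasts 1/8 s, in which the tool goes at most 62.5 mm and 10.7 degrees, less where a joint would pass 70% of its speed; a pose out of reach is approached as far as the arm can. A call with a gripper value outside its range is refused whole. The fingers move at their own pace and stop on an object; FORCE is the grip in N (left out, the last holds). Time passes only in rows, so rows that repeat a pose let the fingers close. It gives the time, the measured TCP pose, the force, the opening and the grip force at its end, in the units of the state.
- r.sense(): the state, without advancing time (a new reading comes with each control period).
- r.grab_frame(name): name is "scene" or "top"; returns a dict with "img" (420x560x3 uint8, red, green, blue), "range_z" (420x560 float32, mm along the optical axis (not along the pixel's ray), 0 where there is no reading), "K" (3x3 intrinsics, pixels), "world_from_camera" (4x4, takes a point from camera to world coordinates). Camera axes: x right, y up, looking along -z (the intrinsics and any distortion apply to the point x, -y, -z); pixel columns grow to the right and rows downward; lengths in mm; the calibration is good to about 2 mm. A picture is of the moment at which its call begins.
- r.sign_off(): hands the job in; it is judged then, once.
The state is a dict: "clock": time; "qpos": joint angles; "qvel": joint speeds; "joint_efforts": joint torques, N m; "eef_pos": TCP position; "tcp_rot": TCP orientation; "contact_force": force on the tool from outside, world axes, zero at the start; "wrist_torque": the same for the moment, N m; "opening": opening from 0.0 (shut) to 1.0 (fully open); "grasp_force": force on a finger pad.
Only numpy, scipy, OpenCV 4.12 (cv2) and the standard library are available. Lean on these libraries where they do the work, as an engineer would, in place of code of your own. Each camera call takes 0.05 s, during which the arm holds its last target. There are 200 camera calls.

## Task

Switch on the light box: take the bent-rod hook by its wooden grip, reach over the standing sample board and with the hook draw the T-bar toggle behind it fully over towards the board. Touch that switch with nothing but the hook and leave the ball-ended toggle as it is. Then stand the hook back upright on the bench, on the robot's side of the board, and let go.

Things in the scene. Friction and masses are not known exactly. Their poses are not given: they have to be found in the camera images.
- hook: Loose hook, 0.28 kg, standing. Origin: centre of foot's underside; z up, x along the rod. Steel foot 60 (x) x 50 x 8 mm; on it an upright oak grip 36 (x) x 24 (y) mm, top at z = 125: pinch across y near the top. Steel rod 8 mm thick leaves the grip at z = 95, runs level to x = 175, bends straight down, ends at z = 3. (A shorter grip block without rod is a paperweight.)
- board: Fixed upright tiled board, the barrier. Origin: centre of underside; x away from robot to the switches, z up. 260 (y) x 16 (x) mm, top z = 125; feet 70 mm in x, 14 high. Housings of both switches behind it at x = +53, y = +45 and -45 mm (which is which varies), parallel to it. Things on the robot's side near it are under 45 mm tall; 120 mm or more behind is a light box 45 high.
- lamp_base: Housing of the T-bar toggle (the one to throw): fixed grey box 60 (x) x 50 (y) mm, top z = 35. Origin: centre of underside; x away from board and robot, z up. Lever pivots about y above the origin at z = 35 mm; it is an 8 mm rod, 60 mm from pivot to the centre of its black crossbar, which is 10 mm thick and 40 mm long along y.
- lamp (a joint): Angle of the T-bar toggle, rad: 0 = off, leaning 0.4 rad away from the board (crossbar 23 mm beyond the pivot, 90 mm high); 0.4 = upright; 0.8 = on, leaning 0.4 rad towards the board. It starts between 0 and 0.15. Stiff: needs about 1 N at the crossbar and stays where it is left.
- fan_tip (a point): Centre of the 22 mm ball at the end of the other toggle's lever (same size of housing and lever), which may start at any angle; to be left alone.
Mind the look-alikes: they are no part of the job. Leave any blue look-alike of the hook alone.

How it is judged (in metres and radians):
On the way, in this order (a step that is already met when the one before it is completed fails the run):
1. the hook is lifted off the bench (height (world z) of hook above 0.04 m), for 0.1 s.
2. the hook is on the T-bar toggle's lever (contact force between hook and lamp_base above 0.2 N).
3. the T-bar toggle is thrown over towards the board (value of joint lamp above 0.6 rad), for 0.1 s.
At the end, for the whole second after the job is handed in: The T-bar toggle is thrown towards the board (joint above 0.6 rad of 0.8); the hook stands on the bench (foot within 10 mm of it), upright within 10 degrees, at rest, its foot centre on the robot's side of the board (at least 20 mm before its mid-plane) (value of joint lamp above 0.6 rad and height (world z) of hook below 0.01 m and angle between hook's own z axis and vertical below 0.17 rad and x of hook in the frame of board below -0.02 m and linear speed of hook below 0.02 m/s); the robot touches nothing.
It fails at once if the ball-ended toggle's tip is moved more than 12 mm (distance of fan_tip from where it was at the start of the episode above 0.012 m).
It fails at once if the gripper or the arm touches the T-bar switch (contact force between any of the fingers, the arm and lamp_base above 0.5 N).
It also fails if it takes over 45 s, if anything falls off the work surface, if the arm or the gripper's body presses on something with over 40 N, if the wrist force passes 120 N, or if a joint passes its speed limit or range.

## Working session

There is one attempt and no reset: what is moved stays moved. The work goes in short steps, Python scripts to look and compute and a shell command to move; the robot and the scene stay as the last step left them, time stands still between calls to the robot, and variables do not carry over. Pictures are saved under pics/ and viewed, at most 10 in all, crops included, and the job is handed in when it is done.

```bash
mkdir -p pics; cat > h.py <<'E'
import numpy as np, cv2, pickle
from rig import r
def grab(n,f):
    d=r.grab_frame(n); pickle.dump(d,open(f'{f}.pkl','wb'))
    cv2.imwrite(f'pics/{f}.png',cv2.resize(d['img'][:,:,::-1],(784,588),interpolation=cv2.INTER_CUBIC)); return d
def pt(d,u,v):
    "u,v original pixels"
    z=float(np.median([d['range_z'][int(v)+a,int(u)+b] for a in(-1,0,1) for b in(-1,0,1)]))
    K=d['K']; p=np.array([(u-K[0,2])*z/K[0,0],-(v-K[1,2])*z/K[1,1],-z,1])
    return (d['world_from_camera']@p)[:3].round(1)
E
python3 - <<'E'
from h import *
for n in('scene','top'):
    d=grab(n,n+'1'); print(d['K'],d['world_from_camera'],d.keys())
s=r.sense(); print({k:s[k] for k in('clock','eef_pos','tcp_rot','contact_force','opening')})
E
```

```text
[[458.86909072   0.         279.50187703]
 [  0.         458.86909072 207.69574028]
 [  0.           0.           1.        ]] [[ 5.28217940e-01 -5.93109689e-01  6.07623819e-01  9.81108968e+02]
 [ 8.49090338e-01  3.64233637e-01 -3.82595682e-01 -3.63967117e+02]
 [ 5.60417273e-03  7.18021416e-01  6.95998448e-01  6.61809683e+02]
 [ 0.00000000e+00  0.00000000e+00  0.00000000e+00  1.00000000e+00]] dict_keys(['img', 'range_z', 'K', 'world_from_camera'])
[[456.33159623   0.         278.07179748]
 [  0.         456.33159623 196.29848858]
 [  0.           0.           1.        ]] [[ 2.06088598e-03  9.85574973e-01 -1.69226848e-01  3.53661948e+02]
 [-9.99708428e-01  6.10193877e-03  2.33629185e-02 -4.60148092e+01]
 [ 2.40585196e-02  1.69129358e-01  9.85300182e-01  9.97186754e+02]
 [ 0.00000000e+00  0.00000000e+00  0.00000000e+00  1.00000000e+00]] dict_keys(['img', 'range_z', 'K', 'world_from_camera'])
{'clock': 0.1, 'eef_pos': array([139.84501846, 608.73282636, 230.68162224]), 'tcp_rot': array([-3.14041792e+00, -1.81047556e-05,  2.91579134e+00]), 'contact_force': array([-1.02945481,  0.45895433, -0.21539835]), 'opening': 1.0005361773130426}
```

View pics/scene1.png

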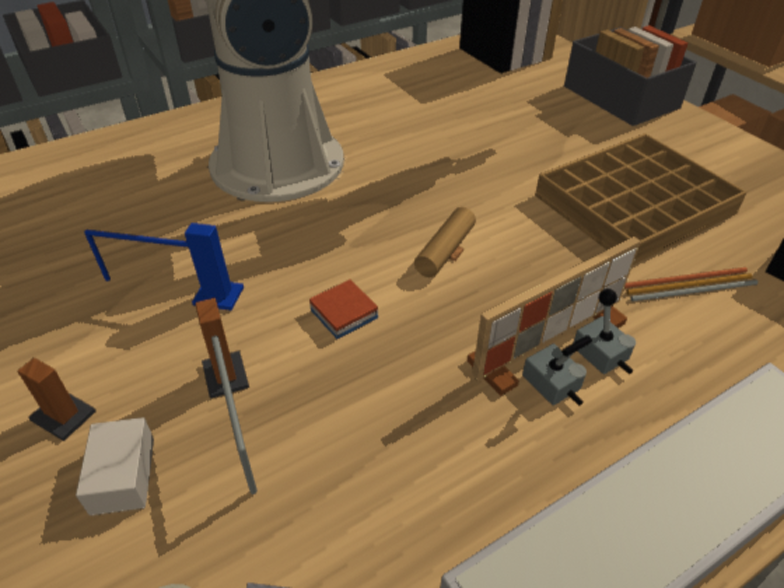

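View pics/top1.png

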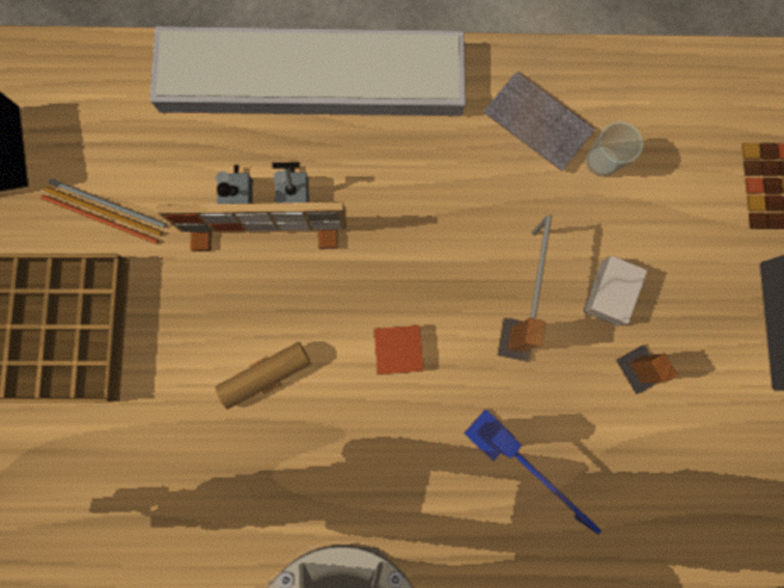

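```bash
python3 - <<'E'
from h import *
t=pickle.load(open('top1.pkl','rb')); s=pickle.load(open('scene1.pkl','rb'))
for n,u,v in[('grip top',528,332),('grip R',541,333),('rod near',533,312),('rod mid',540,265),('bend',547,219),('bar L',275,164),('bar R',297,164),('ball',227,189),('board L',170,206),('board mid',255,206),('board R',338,206),('lampbox',302,182),('fanbox',246,182),('blue',497,437)]:
    print('T',n,pt(t,u/1.4,v/1.4))
for n,u,v in[('grip top',206,307),('rod near',219,350),('rod mid',234,420),('bend',251,486),('barball',608,298),('bar L',590,340),('bar R',558,362),('board L',634,245),('board R',485,319)]:
    print('S',n,pt(s,u/1.4,v/1.4))
# enlarged crop
def crop(d,n,x0,y0,x1,y1):
    c=d['img'][y0:y1,x0:x1,::-1]; return cv2.resize(c,None,fx=4,fy=4,interpolation=cv2.INTER_CUBIC)
a=crop(t,'',100,105,250,185); b=crop(t,'',345,145,495,285)
a=cv2.copyMakeBorder(a,0,b.shape[0]-a.shape[0],0,0,cv2.BORDER_CONSTANT)
o=cv2.resize(np.hstack([a,b]),None,fx=.66,fy=.66); print(o.shape); cv2.imwrite('pics/c1.png',o)
E
```

```text
T grip top [ 425.2 -257.5  123.6]
T grip R [ 423.9 -275.5  123.4]
T rod near [ 456.2 -272.8   94.2]
T rod mid [ 524.6 -285.6   93.8]
T bend [ 594.6 -299.9   88.9]
T bar L [673.  101.1  94.7]
T bar R [673.7  69.   93.9]
T ball [632.6 168.4  99.7]
T board L [600.  241.4 122.4]
T board mid [600.8 122.5 123.3]
T board R [601.8   5.9 123.6]
T lampbox [665.7  68.1  33.5]
T fanbox [664.6 155.1  34.1]
T blue [ 285.  -210.8  124.5]
S grip top [ 425.2 -268.1  127.7]
S rod near [ 469.6 -274.7   99.4]
S rod mid [ 567.1 -296.    97.6]
S bend [ 601.9 -303.6   22.2]
S barball [642.2 169.   98.9]
S bar L [679.3 103.3  94.7]
S bar R [659.8  82.5  47.4]
S board L [604.  246.8 123.5]
S board R [607.6  -0.9 123.9]
(370, 792, 3)
```

View pics/c1.png

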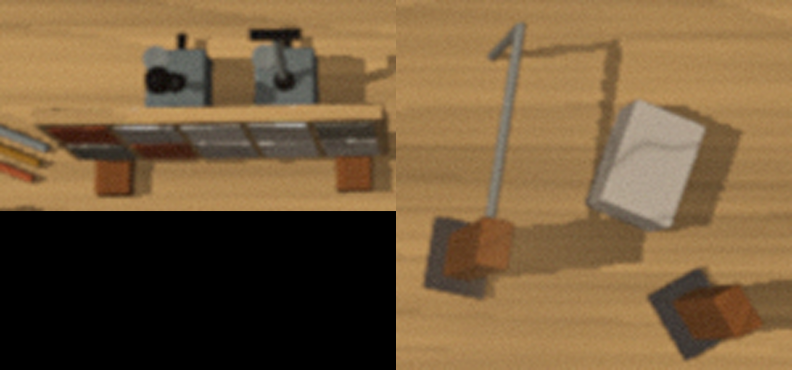

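The scene view shows the steel hook at (215,345), the T-bar at (575,350), the ball toggle at (608,298) and the board between them and the robot. In the top view the hook's grip is at (530,333), its rod end is at (546,218) and the crossbar is at (286,164). The crop puts the hook origin at about (425,-267) mm with a yaw of -0.193 rad. The T-bar is at about y=83 mm and the board's mid-plane at x≈603 mm.

```bash
python3 -m creep '0 0 0 -0.353 -0.287 0 0;0 0 0 -0.353 -0.287 0 0;0 0 0 -0.353 -0.287 0 0;0 0 0 -0.353 -0.287 0 0;0 0 0 -0.353 -0.287 0 0;0 0 0 -0.353 -0.287 0 0;0 0 0 -0.353 -0.287 0 0;0 0 0 -0.353 -0.287 0 0'
python3 -m creep '0 0 -1.9 -0.121 -0.503 0 0;0 0 -1.9 -0.121 -0.503 0 0;0 0 -1.9 -0.121 -0.503 0 0;0 0 -1.9 -0.121 -0.503 0 0;0 0 -1.9 -0.121 -0.503 0 0;0 0 -1.9 -0.121 -0.503 0 0;0 0 -1.9 -0.121 -0.503 0 0;0 0 -1.9 -0.121 -0.503 0 0'
```

```text
clock: 1.1
eef_pos: [421.1, 247.7, 231.1]
tcp_rot: [-3.141, 0.0, 2.913]
contact_force: [0.1, 0.6, 0.3]
opening: 0.998
grasp_force: 0.0
clock: 2.1
eef_pos: [424.8, -251.1, 231.3]
tcp_rot: [3.141, 0.0, 2.949]
contact_force: [1.3, -0.4, 0.3]
opening: 1.0
grasp_force: 0.0
```

```bash
python3 -m creep '0 0 0 -0.003 -0.016 0 0;0 0 0 -0.003 -0.016 0.05 0;0 0 0 -0.003 -0.016 0.1 0;0 0 0 -0.003 -0.016 0.145 0;0 0 0 -0.003 -0.016 0.145 0;0 0 0 -0.003 -0.016 0.145 0' 80
python3 - <<'E'
from h import *
grab('top','top2')
E
```

```text
clock: 2.85
eef_pos: [425.6, -265.6, 87.5]
tcp_rot: [-3.141, 0.001, 2.95]
contact_force: [0.4, 0.5, 0.0]
opening: 1.0
grasp_force: 0.0
```

View pics/top2.png

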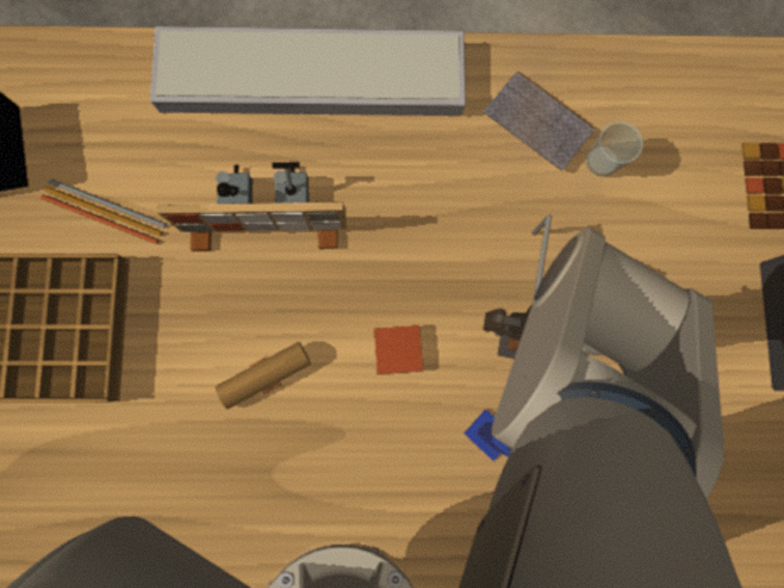

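The picture shows the gripper straddling the grip at (515,325). The hook is undisturbed, with its bend still at (546,218). Next I close and lift a little.

```bash
python3 -m creep '0 0 0 0 0 0 255;0 0 0 0 0 0 255;0 0 0 0 0 0 255;0 0 0 0 0 0 255;0 0 0 0 0 0 255;0 0 0 0 0 0 255;0 0 0 0 0 0 255' 80
python3 -m creep '0 0 0 0 0 -0.02 255;0 0 0 0 0 -0.06 255;0 0 0 0 0 -0.11 255;0 0 0 0 0 -0.155 255;0 0 0 0 0 -0.155 255;0 0 0 0 0 -0.155 255' 80
```

```text
clock: 3.78
eef_pos: [424.9, -266.3, 86.7]
tcp_rot: [-3.141, 0.001, 2.949]
contact_force: [-2.0, -1.9, 5.6]
opening: 0.267
grasp_force: 78.0
clock: 4.53
eef_pos: [424.0, -265.4, 240.2]
tcp_rot: [3.141, -0.002, 2.949]
contact_force: [-0.0, 0.1, -2.7]
opening: 0.274
grasp_force: 78.7
```

```bash
python3 -m creep '0 0 -3 0.01 0.055 0 255;0 0 -6 0.02 0.11 0 255;0 0 -9 0.035 0.17 0 255;0 0 -11 0.045 0.23 0 255;0 0 -11 0.055 0.28 0 255;0 0 -11 0.063 0.33 0 255;0 0 -11 0.063 0.33 0 255;0 0 -11 0.063 0.33 0 255'
python3 - <<'E'
from h import *
grab('scene','s3');grab('top','t3')
E
```

```text
clock: 5.52
eef_pos: [425.1, 69.9, 239.9]
tcp_rot: [-3.141, -0.003, -3.141]
contact_force: [-0.3, -0.6, -2.2]
opening: 0.267
grasp_force: 80.4
```

View pics/s3.png

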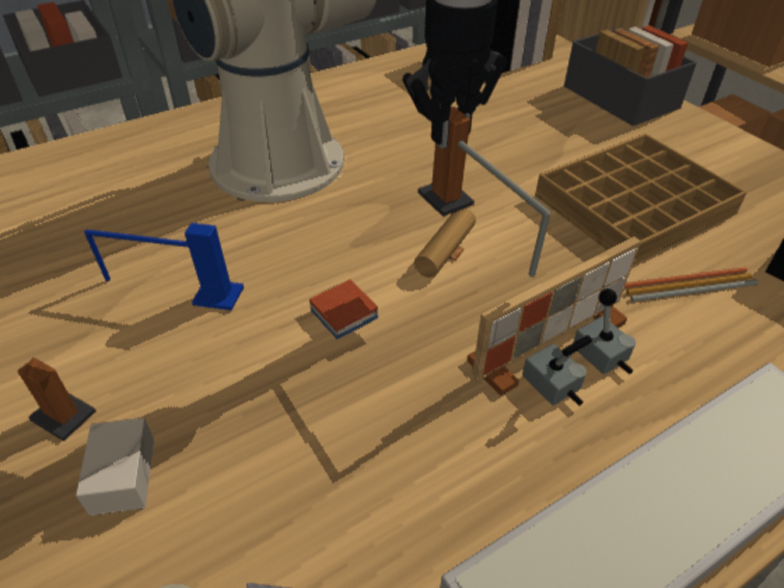

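View pics/t3.png

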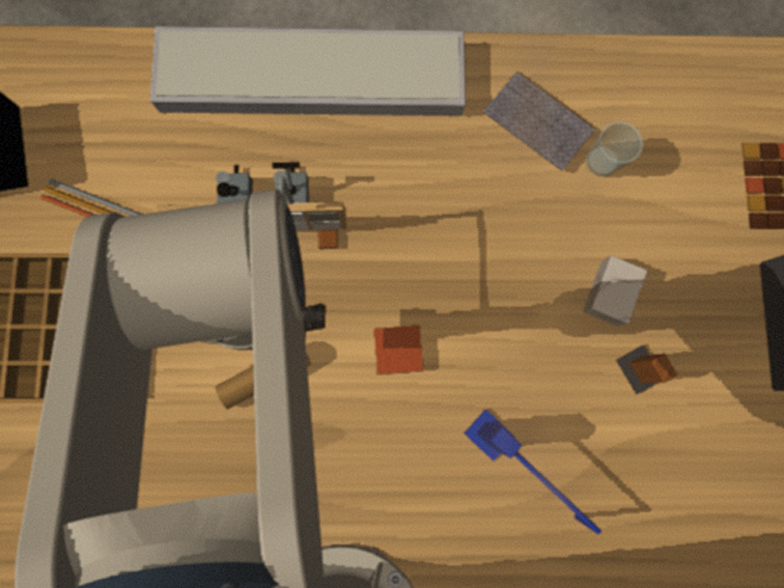

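The scene view shows the hook hanging upright with its rod level: bend at (546,213), tip at (533,274). In the top view the arm hides it. I'll measure it from the scene view.

```bash
python3 - <<'E'
from h import *
s=pickle.load(open('s3.pkl','rb'))
for n,u,v in[('rod',480,157),('rod2',510,182),('rod3',535,203),('vert',544,225),('vert2',540,245),('tip',534,268)]:
    u/=1.4;v/=1.4
    # nearest-depth in 5x5 = thin rod
    w=s['range_z'][int(v)-2:int(v)+3,int(u)-2:int(u)+3]; z=w[w>0].min(); K=s['K']
    print(n,(s['world_from_camera']@[(u-K[0,2])*z/K[0,0],-(v-K[1,2])*z/K[1,1],-z,1])[:3].round(1))
E
```

```text
rod [489.5  66.  254.3]
rod2 [544.8  65.7 251.9]
rod3 [588.2  64.6 250.9]
vert [607.3  64.1 234.1]
vert2 [607.4  64.7 205.9]
tip [606.4  64.1 171.3]
```

```bash
python3 -m creep '0 0 0 -0.04 0.004 0 255;0 0 0 -0.08 0.004 0 255;0 0 0 -0.096 0.004 0 255;0 0 0 -0.096 0.004 0 255;0 0 0 -0.096 0.004 0.04 255;0 0 0 -0.096 0.004 0.08 255;0 0 0 -0.096 0.004 0.1 255;0 0 0 -0.096 0.004 0.1 255'
python3 - <<'E'
from h import *
s=grab('scene','s4')
cv2.imwrite('pics/s4c.png',cv2.resize(s['img'][130:310,300:500,::-1],None,fx=3.2,fy=3.2,interpolation=cv2.INTER_CUBIC))
E
```

```text
clock: 6.62
eef_pos: [519.6, 73.4, 140.0]
tcp_rot: [-3.141, -0.004, 3.14]
contact_force: [0.6, -0.4, -2.1]
opening: 0.269
grasp_force: 80.3
```

View pics/s4c.png

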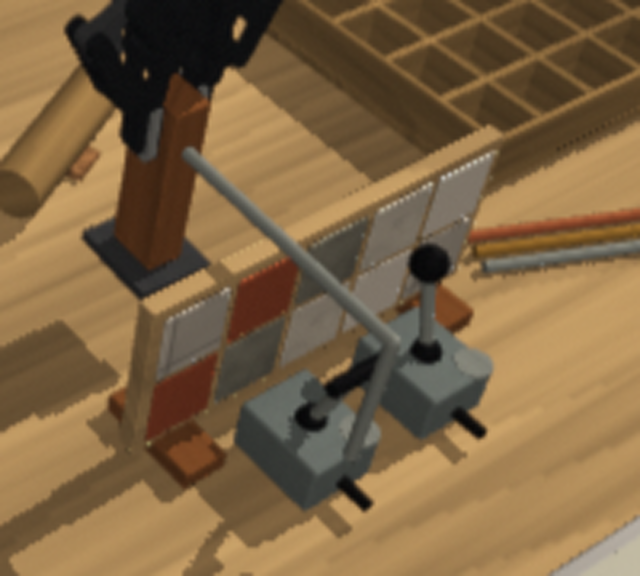

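The crop shows the hook over the board. The rod comes down behind the crossbar at about (375,400), and the ball toggle at (430,265) is clear. I'll check the offsets in world coordinates.

```bash
python3 - <<'E'
from h import *
s=pickle.load(open('s4.pkl','rb')); s0=pickle.load(open('scene1.pkl','rb'))
def cloud(d):
    v,u=np.mgrid[130:310,300:500]; z=d['range_z'][130:310,300:500]; K=d['K']
    P=np.stack([(u-K[0,2])*z/K[0,0],-(v-K[1,2])*z/K[1,1],-z,np.ones_like(z)],-1)
    return (P@d['world_from_camera'].T)[...,:3].reshape(-1,3), d['img'][130:310,300:500].reshape(-1,3).astype(int)
P,c=cloud(s0); m=(c.max(1)<55)&(P[:,2]>70)&(P[:,1]<130)&(P[:,0]>640)
print('bar0',m.sum(),np.percentile(P[m],[2,50,98],axis=0).round(1))
P,c=cloud(s); m=(P[:,2]>60)&(P[:,2]<130)&(P[:,0]>688)
print('rod',m.sum(),np.percentile(P[m],[2,50,98],axis=0).round(1))
E
```

```text
bar0 137 [[ 671.3 -364.    86.6]
 [ 677.7   82.9   95.9]
 [ 981.1  103.4  661.8]]
rod 151 [[693.1  66.4  63.5]
 [697.9  68.8  97.4]
 [700.6  72.7 128. ]]
```

```bash
python3 -m creep '0 0 0 0.008 0 0 255;0 0 0 0.016 0 0 255;0 0 0 0.024 0 0 255;0 0 0 0.032 0 0 255;0 0 0 0.04 0 0 255;0 0 0 0.047 0 0 255;0 0 0 0.053 0 0 255;0 0 0 0.053 0 0 255'
python3 - <<'E'
from h import *
s=grab('scene','s5')
cv2.imwrite('pics/s5c.png',cv2.resize(s['img'][130:310,300:500,::-1],None,fx=3.2,fy=3.2,interpolation=cv2.INTER_CUBIC))
E
```

```text
clock: 7.68
eef_pos: [468.3, 74.0, 141.1]
tcp_rot: [-3.142, -0.001, 3.141]
contact_force: [0.1, -0.6, -2.6]
opening: 0.27
grasp_force: 80.4
```

View pics/s5c.png

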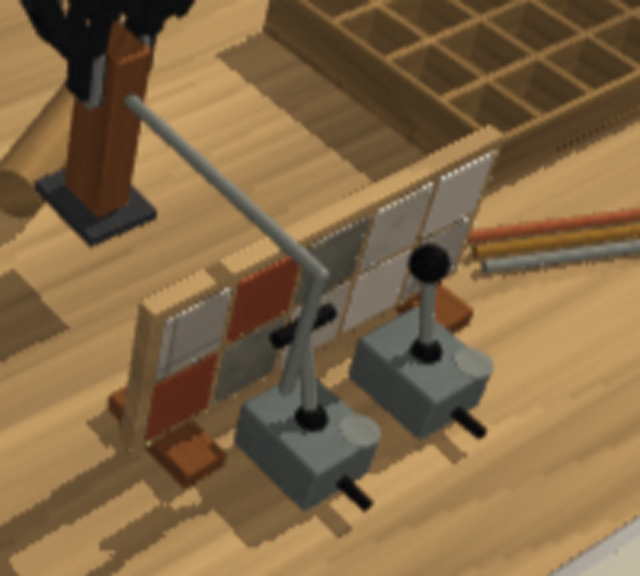

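The crop shows the T-bar now leaning towards the board, crossbar at (303,327), with the hook against it. I'll measure the angle.

```bash
python3 - <<'E'
from h import *
s=pickle.load(open('s5.pkl','rb'))
v,u=np.mgrid[215:250,380:412]; z=s['range_z'][215:250,380:412]; K=s['K']
P=(np.stack([(u-K[0,2])*z/K[0,0],-(v-K[1,2])*z/K[1,1],-z,np.ones_like(z)],-1)@s['world_from_camera'].T)[...,:3].reshape(-1,3)
c=s['img'][215:250,380:412].reshape(-1,3).astype(int); m=(c.max(1)<55)&(P[:,2]>70)&(P[:,2]<120)
print(m.sum(),np.percentile(P[m],[5,50,95],axis=0).round(1)); print(r.sense()['contact_force'])
E
```

```text
80 [[632.4  64.9  90.3]
 [636.9  72.1  96. ]
 [640.6 101.8  98.5]]
[ 0.25090077  0.04867006 -1.90759294]
```

```bash
python3 -m creep '0 0 0 0.003 0 0 255;0 0 0 0.005 0 0 255;0 0 0 0.005 0 0 255;0 0 0 0.005 0 0 255'
python3 -m creep '0 0 0 -0.01 0 0 255;0 0 0 -0.015 0 0 255;0 0 0 -0.015 0 -0.04 255;0 0 0 -0.015 0 -0.1 255;0 0 0 -0.015 0 -0.1 255;0 0 0 -0.015 0 -0.1 255'
python3 - <<'E'
from h import *
s=grab('scene','s6')
v,u=np.mgrid[205:255,370:425]; z=s['range_z'][205:255,370:425]; K=s['K']
P=(np.stack([(u-K[0,2])*z/K[0,0],-(v-K[1,2])*z/K[1,1],-z,np.ones_like(z)],-1)@s['world_from_camera'].T)[...,:3].reshape(-1,3)
c=s['img'][205:255,370:425].reshape(-1,3).astype(int); m=(c.max(1)<55)&(P[:,2]>70)&(P[:,2]<120)&(P[:,1]<130)
print(m.sum(),np.percentile(P[m],[5,50,95],axis=0).round(1))
E
```

```text
clock: 8.22
eef_pos: [464.3, 74.1, 141.3]
tcp_rot: [3.142, 0.0, 3.141]
contact_force: [2.4, -0.1, -4.4]
opening: 0.269
grasp_force: 80.2
clock: 8.98
eef_pos: [478.7, 74.0, 240.7]
tcp_rot: [-3.141, -0.001, 3.141]
contact_force: [0.8, -0.3, -2.9]
opening: 0.271
grasp_force: 80.5
118 [[629.4  64.7  89.7]
 [634.5  81.1  94.8]
 [636.7 100.6  97.1]]
```

```bash
python3 -m creep '0 0 0 0.03 0 0 255;0 0 0 0.054 0 0 255;0 0 2 0.054 -0.05 0 255;0 0 5 0.054 -0.11 0 255;0 0 8 0.054 -0.17 0 255;0 0 11 0.054 -0.23 0 255;0 0 11 0.054 -0.29 0 255;0 0 11 0.054 -0.341 0 255'
python3 -m creep '0 0 0 0 0 0 255;0 0 0 0 0 0.05 255;0 0 0 0 0 0.1 255;0 0 0 0 0 0.13 255;0 0 0 0 0 0.145 255;0 0 0 0 0 0.148 255;0 0 0 0 0 0.149 255;0 0 0 0 0 0.15 255'
```

```text
clock: 10.02
eef_pos: [423.6, -268.7, 239.4]
tcp_rot: [3.14, -0.003, 2.948]
contact_force: [1.2, -0.0, -2.0]
opening: 0.272
grasp_force: 80.5
clock: 11.02
eef_pos: [425.6, -267.3, 92.3]
tcp_rot: [-3.141, 0.002, 2.949]
contact_force: [-0.1, 0.1, -2.2]
opening: 0.271
grasp_force: 80.8
```

```bash
python3 -m creep '0 0 0 0 0 0.001 255;0 0 0 0 0 0.002 255;0 0 0 0 0 0.003 255;0 0 0 0 0 0.003 255'
python3 - <<'E'
from h import *
s=grab('scene','s7')
cv2.imwrite('pics/s7c.png',cv2.resize(s['img'][120:400,20:260,::-1],None,fx=2.1,fy=2.1,interpolation=cv2.INTER_CUBIC))
E
```

```text
clock: 11.52
eef_pos: [424.8, -266.9, 88.2]
tcp_rot: [3.142, -0.0, 2.949]
contact_force: [0.3, -0.7, -2.4]
opening: 0.271
grasp_force: 80.8
```

View pics/s7c.png

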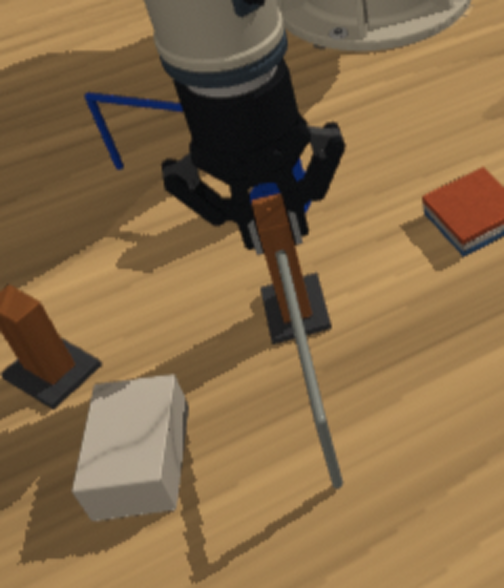

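The picture shows the hook upright at its old place, foot at (295,308), all but touching the bench. I'll ease it down until the force shows contact.

```bash
python3 -m creep '0 0 0 0 0 0.001 255;0 0 0 0 0 0.0015 255;0 0 0 0 0 0.002 255;0 0 0 0 0 0.002 255'
```

```text
clock: 12.08
eef_pos: [424.8, -267.0, 86.7]
tcp_rot: [-3.142, -0.0, 2.949]
contact_force: [-3.0, 0.5, 5.5]
opening: 0.273
grasp_force: 82.3
```

```bash
python3 -m creep '0 0 0 0 0 0 150;0 0 0 0 0 0 120;0 0 0 0 0 0 60;0 0 0 0 0 0 0;0 0 0 0 0 0 0;0 0 0 0 0 0 0;0 0 0 0 0 0 0;0 0 0 0 0 0 0' 20
python3 -m creep '0 0 0 0 0 -0.02 0;0 0 0 0 0 -0.06 0;0 0 0 0 0 -0.12 0;0 0 0 0 0 -0.16 0;0 0 0 0 0 -0.16 0;0 0 0 0 0 -0.16 0;0 0 0 0 0 -0.16 0;0 0 0 0 0 -0.16 0'
python3 - <<'E'
from h import *
grab('scene','s8')
E
```

```text
clock: 13.08
eef_pos: [424.9, -266.9, 86.3]
tcp_rot: [-3.142, 0.0, 2.949]
contact_force: [-0.8, -0.7, -0.1]
opening: 0.997
grasp_force: 0.0
clock: 14.08
eef_pos: [424.3, -266.6, 245.1]
tcp_rot: [3.141, -0.002, 2.949]
contact_force: [0.5, -0.2, 0.1]
opening: 0.999
grasp_force: 0.0
```

View pics/s8.png

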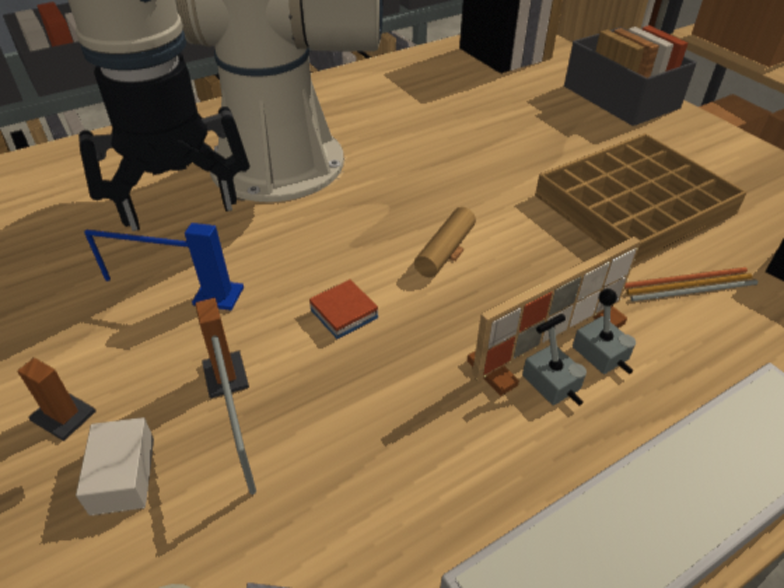

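The hook stands upright at (225,370), the T-bar leans to the board at (550,323), the ball is unmoved at (608,298), and the gripper is clear.

```bash
python3 -c "
from rig import r
print(r.sign_off())"
```

```text
the job is handed in; nothing more can be done
None
```

The job is handed in at about 14 s: the T-bar toggle is thrown towards the board (about 0.75 rad from the camera), the ball toggle looks unmoved, and the hook stands upright and released at its original spot; sign-off returned no verdict.

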